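Refill the underglaze tray

TASK

Put the underglaze tray in order for the next class: stand the white-lidded blue, red and yellow jars in it, each in the pocket with the tile of its own colour. Someone put the black-lidded blue glaze jar in the blue pocket by mistake: take it out and stand it on the round brown bat. Leave the other two black-lidded jars where they are, and do not drop or tip over any jar.

Things in the scene. Friction and masses are not known exactly. Their poses are not given: they have to be found in the camera images.
- jar_blue_mid (a point): colour jar, an upright cylinder 48 mm in diameter and 68 mm tall, 0.08 to 0.17 kg: blue body with a cream label band, white screw lid (the top 18 mm) with a round blue dab on it. The point is on its axis, half-way up (34 mm above its underside); z is up. Underglaze: starts standing on the table; belongs in the tray.
- jar_red_mid (a point): colour jar, an upright cylinder 48 mm in diameter and 68 mm tall, 0.08 to 0.17 kg: red body with a cream label band, white screw lid (the top 18 mm) with a round red dab on it. The point is on its axis, half-way up (34 mm above its underside); z is up. Underglaze: starts standing on the table; belongs in the tray.
- jar_yellow_mid (a point): colour jar, an upright cylinder 48 mm in diameter and 68 mm tall, 0.08 to 0.17 kg: yellow body with a cream label band, white screw lid (the top 18 mm) with a round yellow dab on it. The point is on its axis, half-way up (34 mm above its underside); z is up. Underglaze: starts standing on the table; belongs in the tray.
- glaze_blue_mid (a point): colour jar, an upright cylinder 48 mm in diameter and 68 mm tall, 0.08 to 0.17 kg: blue body with a cream label band, black screw lid (the top 18 mm) with a round blue dab on it. The point is on its axis, half-way up (34 mm above its underside); z is up. Glaze: starts standing in the tray pocket that has the blue tile.
- glaze_red_mid (a point): colour jar, an upright cylinder 48 mm in diameter and 68 mm tall, 0.08 to 0.17 kg: red body with a cream label band, black screw lid (the top 18 mm) with a round red dab on it. The point is on its axis, half-way up (34 mm above its underside); z is up. Glaze: stands on the table; stays there.
- glaze_yellow_mid (a point): colour jar, an upright cylinder 48 mm in diameter and 68 mm tall, 0.08 to 0.17 kg: yellow body with a cream label band, black screw lid (the top 18 mm) with a round yellow dab on it. The point is on its axis, half-way up (34 mm above its underside); z is up. Glaze: stands on the table; stays there.
- pocket_blue (a point): pocket with the blue tile, in the fixed plywood tray of three (74 mm apart along y). Point: centre of its floor, 6 mm above the table; z up, x away from its tile. 68 mm square inside; its walls (6 mm thick) end 28 mm above the table. The blue-topped fired tile, 28 x 50 mm, lies on the 34 mm wide ledge at its -x side, its top 28 mm above the table, its middle 51 mm from the pocket's centre.
- pocket_red (a point): pocket with the red tile, in the fixed plywood tray of three (74 mm apart along y). Point: centre of its floor, 6 mm above the table; z up, x away from its tile. 68 mm square inside; its walls (6 mm thick) end 28 mm above the table. The red-topped fired tile, 28 x 50 mm, lies on the 34 mm wide ledge at its -x side, its top 28 mm above the table, its middle 51 mm from the pocket's centre.
- pocket_yellow (a point): pocket with the yellow tile, in the fixed plywood tray of three (74 mm apart along y). Point: centre of its floor, 6 mm above the table; z up, x away from its tile. 68 mm square inside; its walls (6 mm thick) end 28 mm above the table. The yellow-topped fired tile, 28 x 50 mm, lies on the 34 mm wide ledge at its -x side, its top 28 mm above the table, its middle 51 mm from the pocket's centre.
- bat: round brown throwing bat, a fixed flat disc 160 mm in diameter and 12 mm thick, with two small dark pin holes, lying on the table left or right of the tray. Origin at the centre of its underside, z up. (On the tray's other side stands a stack of cream saucers, 136 mm across and 52 mm high.)
Not all that is in view belongs to the job. What is shaped like the part that bears jar_red_mid but green is not meant. Leave any green look-alike of the part that bears jar_blue_mid alone.

How it is judged:
At the end, for the whole second after the job is handed in: White-lidded jars on the floor of their own colour's pockets (within 17 mm of its centre), the black-lidded blue jar on the bat (axis within 58 mm of its centre), the other two black-lidded jars within 20 mm of their starts; all six released, at rest and within 0.12 rad of upright (horizontal distance between jar_blue_mid and pocket_blue below 0.017 m and z of jar_blue_mid in the frame of pocket_blue between 0.03 and 0.04 m and horizontal distance between jar_red_mid and pocket_red below 0.017 m and z of jar_red_mid in the frame of pocket_red between 0.03 and 0.04 m and horizontal distance between jar_yellow_mid and pocket_yellow below 0.017 m and z of jar_yellow_mid in the frame of pocket_yellow between 0.03 and 0.04 m and horizontal distance between glaze_blue_mid and bat below 0.058 m and z of glaze_blue_mid in the frame of bat between 0.04 and 0.052 m and distance of each of glaze_red_mid, glaze_yellow_mid from where it was at the start of the episode below 0.02 m and angle between each of jar_blue_mid, glaze_red_mid, jar_red_mid, glaze_yellow_mid, jar_yellow_mid, glaze_blue_mid's own z axis and vertical below 0.12 rad and linear speed of each of jar_blue, glaze_red, jar_red, glaze_yellow, jar_yellow, glaze_blue below 0.02 m/s); the robot touches nothing.
It fails at once if a black-lidded jar that should be left alone is pushed or carried off (more than 20 mm) (distance of any of glaze_red_mid, glaze_yellow_mid from where it was at the start of the episode above 0.02 m).
It fails at once if a jar is tipped over (leans more than 57 degrees) (angle between any of jar_blue_mid, glaze_red_mid, jar_red_mid, glaze_yellow_mid, jar_yellow_mid, glaze_blue_mid's own z axis and vertical above 1 rad).
It fails at once if a jar is dropped (moves at over 0.9 m/s with no finger on it: a fall of some 4 cm) ((linear speed of jar_blue above 0.9 m/s and contact force between the fingers and jar_blue below 0.05 N) or (linear speed of glaze_red above 0.9 m/s and contact force between the fingers and glaze_red below 0.05 N) or (linear speed of jar_red above 0.9 m/s and contact force between the fingers and jar_red below 0.05 N) or (linear speed of glaze_yellow above 0.9 m/s and contact force between the fingers and glaze_yellow below 0.05 N) or (linear speed of jar_yellow above 0.9 m/s and contact force between the fingers and jar_yellow below 0.05 N) or (linear speed of glaze_blue above 0.9 m/s and contact force between the fingers and glaze_blue below 0.05 N)).
It also fails if it takes over 88 s, if anything falls off the work surface, if the arm or the gripper's body presses on something with over 40 N, if the wrist force passes 120 N, or if a joint passes its speed limit or range.

ROBOT

A 7-joint arm with a two-finger parallel gripper is mounted at the origin on the work surface. World frame = base frame: x ahead of the robot, y to its left, z up, the work surface at z = 0. Lengths are in m, angles in rad, forces in N, time in s.
With the tool pointing down it reaches from about 0.4 to 0.85 m from the base axis. Payload 4.5 kg.
Tool frame: the origin (TCP) lies at the very end of the fingers, on their centre line; the grasp point (between the pads) lies 19 mm behind it (env.hold_point_z is the distance from the TCP to the grasp point, in m); z points along the fingers, y is the line along which they close (so a half turn about z gives the same grasp; the last joint's range is limited). The gripper opens to 88 mm and grips with 3 to 60 N. Pads are 18 mm wide; open, the fingers measure 123 mm over their backs; the gripper's body (75 mm by 187 mm) begins 45 mm behind the grasp point.
Start: joints at [1.308, 0.689, -0.195, 1.565, 0.157, 0.902, -0.215], TCP at [0.183, -0.598, 0.239] pointing down, gripper open.
Joint ranges: [-3.01, 3.01], [-0.46, 2.08], [-1.47, 1.51], [0.13, 2.56], [-1, 4.14], [0.04, 2.09], [-2.66, 2.66]. Speed limits (rad/s): [2.57, 2.57, 3.14, 3.14, 3.14, 3.14, 3.14].

INTERFACE

Orientations are given as [roll, pitch, yaw] about the fixed x, y, z axes, in that order (R = Rz(yaw) Ry(pitch) Rx(roll)).
In Python, from station import readout, optics, workorder, look_for, pinpoint, env gives the robot as it stands. The module is installed in compiled form; this text tells all that it offers.
- The arm moves only by the tool send_rows, never from a script. Its arguments are lists of equal length, an entry for each row: "offset": the shift along the tool's x, y, z in m, a list of three; "angular": the turn, a rotation vector about the tool's x, y, z in rad, a list of three; "claw": the opening, from 0 (shut) to 1 (fully open). In form: {"offset": [[tx, ty, tz], ...], "angular": [[ax, ay, az], ...], "claw": [claw, ...]}. A call has 1 to 8 rows; each row shifts and turns the commanded pose from where the row before left it, along the tool's axes as they then stand; what a row does not reach is not made up. A row lasts 1/8 s, in which the tool goes at most 62.5 mm and 10.7 degrees, less where a joint would pass 70% of its speed; a pose out of reach is approached as far as the arm can. A call with a gripper value outside its range is refused whole. The fingers move at their own pace and stop on an object; the grip force is fixed at half the most. Time passes only in rows, so rows that do not move let the fingers close. It gives the time, the measured TCP pose, the force, the opening and the grip force at its end, in the units of the state.
- readout.state(): the state, without advancing time (a new reading comes with each control period).
- optics.capture(name): name is "scene" or "top"; returns a dict with "frame" (420x560x3 uint8, red, green, blue), "fx", "fy", "cx", "cy" (pixels), "R" (3x3) and "t" (3): a world point X has camera coordinates R X + t. Camera axes: x right, y down, z forward; pixel columns grow to the right and rows downward; lengths in m; the calibration is good to about 2 mm. A picture is of the moment at which its call begins. There is no depth.
- workorder.close_job(): hands the job in; it is judged then, once.
Trained networks look in a picture, given as the dict that the camera call returned (one of the last four; its "shot" number tells which), for a name from the list of things; names that differ only in an ending like _2 or _b are one class to them, and where a whole thing is asked for, a point or a joint stands for the part that bears it (a point fixed in the world has none). Each returns a list of dicts, best first, with "score" (0 to 1); they miss things now and then, are a little off and sometimes report something else, mostly with a low value. They report only what shows in the picture. A call takes as long as a camera call. They do not tell look-alikes from the thing itself.
- look_for(picture, name): "box" ([centre column, centre row, width, height] in pixels, round what is visible of it).
- pinpoint(picture, name): "pixel" ([column, row] in pixels: a listed point, or the origin of a listed thing).
The state is a dict: "time_s": time; "joint_pos": joint angles; "joint_vel": joint speeds; "tau": joint torques, N m; "ee_pos": TCP position; "eef_rot": TCP orientation; "ft_force": force on the tool from outside, world axes, zero at the start; "torque": the same for the moment, N m; "opening": finger opening in m; "grip_force": force on a finger pad.
Only numpy, scipy, OpenCV 4.12 (cv2) and the standard library are available. Lean on these libraries where they do the work, as an engineer would, in place of code of your own. Each camera call takes 0.05 s, during which the arm holds its last target. There are 200 camera calls.

## Working session

There is one attempt and no reset: what is moved stays moved. The work goes in short steps, Python scripts to look and compute and a tool call to move; the robot and the scene stay as the last step left them, time stands still between calls to the robot, and variables do not carry over. Pictures are saved under pics/ and viewed, at most 14 in all, crops included, and the job is handed in when it is done.

Besides the shell and the picture viewer there is one more tool, called after "Emit:" as a command line: name --argument value ..., lists and objects as JSON in quotes. send_rows: Moves the arm, as the interface text tells. Its arguments: {"type":"object","properties":{"offset":{"type":"array"},"angular":{"type":"array"},"claw":{"type":"array"}},"required":["offset","angular","claw"]}

```bash
mkdir -p pics; cat > h.py <<'E'
import numpy as np, cv2
from station import readout, optics, workorder, look_for, pinpoint, env
def ray(p,px,z):
    R=np.array(p["R"]);t=np.array(p["t"]);c=-R.T@t
    d=R.T@np.array([(px[0]-p["cx"])/p["fx"],(px[1]-p["cy"])/p["fy"],1])
    return c+d*(z-c[2])/d[2]
def save(p,n): cv2.imwrite("pics/"+n,cv2.cvtColor(p["frame"],cv2.COLOR_RGB2BGR))
Z=dict(jar_blue_mid=.034,jar_red_mid=.034,jar_yellow_mid=.034,glaze_blue_mid=.040,glaze_red_mid=.034,glaze_yellow_mid=.034,pocket_blue=.006,pocket_red=.006,pocket_yellow=.006,bat=0)
E
python3 - <<'E'
from h import *
P={n:optics.capture(n) for n in("top","scene")}
for n,p in P.items():
    save(p,n+"0.png")
    print(n,"cam",np.round(-np.array(p["R"]).T@p["t"],3))
    for k,z in Z.items():
        for d in pinpoint(p,k)[:3]:
            print(k,round(d["score"],2),np.round(d["pixel"]),np.round(ray(p,d["pixel"],z),3)[:2])
s=readout.state();print(s["time_s"],s["ee_pos"],s["eef_rot"],s["opening"])
E
```

```text
top cam [0.422 0.012 0.849]
jar_blue_mid 0.7 [294. 246.] [ 0.468 -0.006]
jar_blue_mid 0.65 [217. 306.] [0.353 0.148]
jar_red_mid 0.87 [363. 251.] [ 0.454 -0.143]
jar_red_mid 0.61 [367. 209.] [ 0.538 -0.156]
jar_red_mid 0.43 [150. 303.] [0.362 0.28 ]
glaze_blue_mid 0.89 [312. 149.] [ 0.665 -0.049]
glaze_red_mid 0.84 [152. 304.] [0.36  0.277]
glaze_red_mid 0.59 [312. 156.] [ 0.651 -0.049]
glaze_yellow_mid 0.25 [313. 147.] [ 0.67  -0.052]
pocket_blue 0.57 [314. 159.] [ 0.652 -0.054]
pocket_yellow 0.83 [279. 166.] [0.64 0.02]
bat 0.86 [453. 189.] [ 0.581 -0.347]
scene cam [ 0.854 -0.6    0.813]
jar_blue_mid 0.73 [246. 174.] [0.342 0.146]
jar_blue_mid 0.3 [220. 257.] [ 0.453 -0.147]
jar_red_mid 0.94 [242. 277.] [ 0.533 -0.17 ]
jar_red_mid 0.76 [219. 254.] [ 0.446 -0.141]
jar_red_mid 0.42 [256. 224.] [ 0.475 -0.011]
jar_yellow_mid 0.94 [270. 185.] [0.431 0.14 ]
jar_yellow_mid 0.38 [271. 152.] [0.356 0.276]
glaze_red_mid 0.69 [272. 152.] [0.358 0.275]
glaze_yellow_mid 0.94 [145. 278.] [ 0.337 -0.285]
pocket_red 0.62 [322. 229.] [0.624 0.084]
bat 0.79 [215. 357.] [ 0.577 -0.348]
1.1 [ 0.1828296  -0.5977129   0.23876592] [ 3.14146544e+00 -1.62531104e-05  2.96766953e-01] 0.08815190423332041
```

View pics/top0.png

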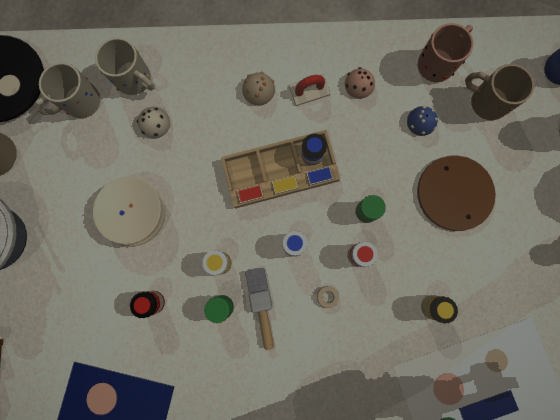

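View pics/scene0.png

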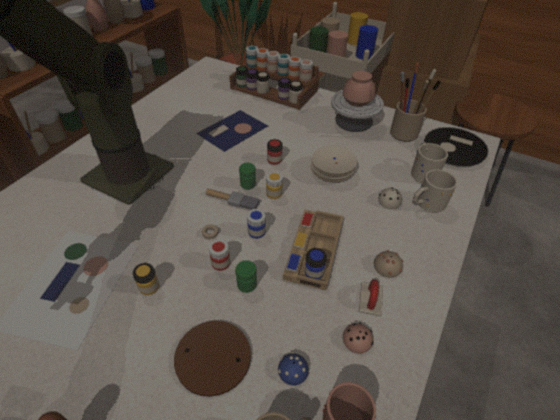

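The top view shows the white-lidded jars at blue (294,243), red (364,254) and yellow (214,262). The black-lidded jars are at blue (314,147) in the tray, red (143,305) and yellow (443,309). The tiles are at red (250,193), yellow (285,185) and blue (320,176), and the bat is at (456,192). The green look-alikes are at (372,208) and (218,309). I'll refine these with colour centroids.

```bash
cat > loc.py <<'E'
from h import *
def cen(p,px,col,r=13):
    f=cv2.cvtColor(p["frame"],cv2.COLOR_RGB2HSV);x,y=px
    w=f[y-r:y+r+1,x-r:x+r+1].astype(int)
    lo,hi={"b":(105,130),"y":(18,35),"r":(0,8)}[col]
    m=(w[...,0]>=lo)&(w[...,0]<=hi)
    if col=="r": m|=w[...,0]>172
    m&=(w[...,1]>130)&(w[...,2]>70)
    n,l,s,c=cv2.connectedComponentsWithStats(m.astype(np.uint8))
    i=1+np.argmax(s[1:,4]);return c[i]+[x-r,y-r],s[i,4],s[i,2:4]
E
python3 - <<'E'
from loc import *
p=optics.capture("top")
for n,px,c,z in [("jb",(294,243),"b",.068),("jr",(364,254),"r",.068),("jy",(214,262),"y",.068),("gb",(315,145),"b",.074),("gr",(143,305),"r",.068),("gy",(445,310),"y",.068)]:
    q,a,s=cen(p,px,c); print(n,q.round(1),a,s,ray(p,q,z)[:2].round(4))
T=[]
for c,px in [("r",(250,193)),("y",(285,185)),("b",(320,176))]:
    q,a,s=cen(p,px,c,16); T.append(ray(p,q,.028)[:2]); print("tile",c,q.round(1),a,s,T[-1].round(4))
T=np.array(T); d=(T[0]-T[2]);L=np.linalg.norm(d);u=d/L; v=np.array([u[1],-u[0]]);print("L",L,"yaw",np.arctan2(v[1],v[0]))
m=T.mean(0)
for i,k in enumerate("ryb"): print("pocket",k,(m+u*.074*(1-i)+v*.051).round(4))
g=cv2.cvtColor(p["frame"],cv2.COLOR_RGB2HSV)[140:245,405:510]
mk=((g[...,0]<15)&(g[...,1]>110)).astype(np.uint8);n,l,s,c=cv2.connectedComponentsWithStats(mk);i=1+np.argmax(s[1:,4]);q=c[i]+[405,140];print("bat",q,s[i],ray(p,q,.012)[:2].round(4))
for n,px in [("green1",(372,208)),("green2",(218,309))]: print(n,ray(p,px,.06).round(3))
E
```

```text
jb [294.4 242.7] 183 [16 15] [ 0.4715 -0.0066]
jr [364.9 253.7] 193 [15 16] [ 0.4472 -0.1404]
jy [214.1 262.2] 193 [16 16] [0.4381 0.1477]
gb [314.  144.3] 184 [15 15] [ 0.6636 -0.0508]
gr [141.4 304.9] 215 [16 17] [0.3616 0.2852]
gy [445.  309.9] 231 [17 17] [ 0.339  -0.2841]
tile r [249.7 193.3] 247 [24 16] [0.5777 0.0812]
tile y [284.5 184. ] 244 [24 15] [0.5951 0.0092]
tile b [319.4 175.1] 223 [24 15] [ 0.612  -0.0632]
L 0.14843385717034643 yaw 0.23266297612216597
pocket r [0.6275 0.0928]
pocket y [0.6446 0.0208]
pocket b [ 0.6616 -0.0512]
bat [456.43927355 192.57639047] [  14   16   76   74 4405] [ 0.5707 -0.3481]
green1 [ 0.536 -0.161  0.06 ]
green2 [0.35  0.142 0.06 ]
```

Emit:
send_rows --offset '[[0.04,-0.024,0],[0.04,-0.024,0],[0.04,-0.024,0],[0.04,-0.024,0],[0.04,-0.024,0],[0.04,-0.024,0],[0.04,-0.024,0],[0.04,-0.024,0]]' --angular '[[0,0,0],[0,0,0],[0,0,0],[0,0,0],[0,0,0],[0,0,0],[0,0,0],[0,0,0]]' --claw '[1,1,1,1,1,1,1,1]'

```text
time_s: 2.15
ee_pos: [0.4337, -0.3194, 0.2389]
eef_rot: [3.141, -0.0, 0.297]
ft_force: [-0.1, -0.5, 0.6]
opening: 0.0881
grip_force: 0.0
```

Emit:
send_rows --offset '[[0.038,-0.024,0],[0.038,-0.024,0],[0.038,-0.024,0],[0.038,-0.024,0],[0.038,-0.024,0],[0.038,-0.024,0],[0.038,-0.024,0],[0.038,-0.024,0]]' --angular '[[0,0,0],[0,0,0],[0,0,0],[0,0,0],[0,0,0],[0,0,0],[0,0,0],[0,0,0]]' --claw '[1,1,1,1,1,1,1,1]'

```text
time_s: 3.15
ee_pos: [0.6681, -0.0468, 0.2388]
eef_rot: [3.141, -0.0, 0.297]
ft_force: [0.7, -0.9, -0.3]
opening: 0.0879
grip_force: 0.0
```

Emit:
send_rows --offset '[[0,0,0],[0,0,0],[0,0,0],[0,0,0],[0,0,0],[0,0,0],[0,0,0],[0,0,0]]' --angular '[[0,0,-0.186],[0,0,-0.186],[0,0,-0.186],[0,0,-0.186],[0,0,-0.186],[0,0,-0.186],[0,0,-0.186],[0,0,-0.186]]' --claw '[1,1,1,1,1,1,1,1]'

```text
time_s: 4.15
ee_pos: [0.6672, -0.0481, 0.2387]
eef_rot: [-3.141, 0.0, 1.791]
ft_force: [0.5, -0.0, -0.3]
opening: 0.0878
grip_force: 0.0
```

Emit:
send_rows --offset '[[-0.002,-0.004,0.02],[0,0,0.03],[0,0,0.04],[0,0,0.04],[0,0,0.03],[0,0,0.02],[0,0,0.0185],[0,0,0]]' --angular '[[0,0,0],[0,0,0],[0,0,0],[0,0,0],[0,0,0],[0,0,0],[0,0,0],[0,0,0]]' --claw '[1,1,1,1,1,1,1,1]'

```text
time_s: 5.15
ee_pos: [0.6631, -0.0509, 0.0392]
eef_rot: [-3.14, -0.0, 1.785]
ft_force: [-1.2, -0.2, 0.8]
opening: 0.088
grip_force: 0.0
```

Emit:
send_rows --offset '[[0,0,0],[0,0,0],[0,0,0],[0,0,0],[0,0,0],[0,0,0]]' --angular '[[0,0,0],[0,0,0],[0,0,0],[0,0,0],[0,0,0],[0,0,0]]' --claw '[0,0,0,0,0,0]'

```text
time_s: 5.9
ee_pos: [0.6639, -0.0509, 0.0405]
eef_rot: [3.141, 0.0, 1.785]
ft_force: [0.2, -0.2, 2.7]
opening: 0.0471
grip_force: 30.0
```

Emit:
send_rows --offset '[[0,0,-0.01],[0,0,-0.02],[0,0,-0.03],[0,0,-0.03],[0,0,-0.02]]' --angular '[[0,0,0],[0,0,0],[0,0,0],[0,0,0],[0,0,0]]' --claw '[0,0,0,0,0]'

```text
time_s: 6.52
ee_pos: [0.6645, -0.0506, 0.153]
eef_rot: [3.139, 0.0, 1.785]
ft_force: [0.9, -0.4, -1.1]
opening: 0.047
grip_force: 30.0
```

Emit:
send_rows --offset '[[-0.02,-0.012,0],[-0.04,-0.022,0],[-0.04,-0.023,0],[-0.04,-0.023,0],[-0.04,-0.023,0],[-0.04,-0.023,0],[-0.03,-0.016,0],[-0.02,-0.012,0]]' --angular '[[0,0,0],[0,0,0],[0,0,0],[0,0,0],[0,0,0],[0,0,0],[0,0,0],[0,0,0]]' --claw '[0,0,0,0,0,0,0,0]'

```text
time_s: 7.52
ee_pos: [0.5669, -0.3517, 0.1484]
eef_rot: [-3.137, 0.0, 1.781]
ft_force: [0.1, 0.6, -0.4]
opening: 0.0475
grip_force: 30.0
```

Emit:
send_rows --offset '[[0,0,0],[0,0,0.02],[0,0,0.03],[0,0,0.03],[0,0,0.01],[0,0,0]]' --angular '[[0,0,0],[0,0,0],[0,0,0],[0,0,0],[0,0,0],[0,0,0]]' --claw '[0,0,0,0,0,0]'

```text
time_s: 8.28
ee_pos: [0.5705, -0.3459, 0.0593]
eef_rot: [-3.141, -0.002, 1.786]
ft_force: [0.3, -0.8, -1.6]
opening: 0.0472
grip_force: 30.0
```

Emit:
send_rows --offset '[[0,0,0.007],[0,0,0.005],[0,0,0],[0,0,0],[0,0,0],[0,0,0]]' --angular '[[0,0,0],[0,0,0],[0,0,0],[0,0,0],[0,0,0],[0,0,0]]' --claw '[0,0,0,0,1,1]'

```text
time_s: 9.02
ee_pos: [0.5709, -0.3475, 0.0486]
eef_rot: [3.141, 0.0, 1.785]
ft_force: [-0.2, -0.5, 0.6]
opening: 0.065
grip_force: 0.0
```

Emit:
send_rows --offset '[[0,0,0],[0,0,0],[0,0,-0.01],[0,0,-0.02],[0,0,-0.04],[0,0,-0.04]]' --angular '[[0,0,0],[0,0,0],[0,0,0],[0,0,0],[0,0,0],[0,0,0]]' --claw '[1,1,1,1,1,1]'

```text
time_s: 9.78
ee_pos: [0.5709, -0.3473, 0.1609]
eef_rot: [3.141, 0.001, 1.785]
ft_force: [-0.6, -0.0, 0.3]
opening: 0.0879
grip_force: 0.0
```

Emit:
send_rows --offset '[[0.0184,-0.007,0],[0.035,-0.012,0],[0.035,-0.012,0],[0.035,-0.012,0],[0.035,-0.012,0],[0.035,-0.012,0],[0.035,-0.01,0],[0,0,0]]' --angular '[[0,0,0],[0,0,0],[0,0,0],[0,0,0],[0,0,0],[0,0,0],[0,0,0],[0,0,0]]' --claw '[0.8,0.8,0.8,0.8,0.8,0.8,0.8,0.8]'

```text
time_s: 10.78
ee_pos: [0.4464, -0.1381, 0.1598]
eef_rot: [3.141, 0.0, 1.79]
ft_force: [0.3, -0.1, 0.4]
opening: 0.0704
grip_force: 0.0
```

```bash
python3 - <<'E'
from h import *
p=optics.capture("top");save(p,"top1.png");s=readout.state();print(s["ee_pos"],s["eef_rot"],s["joint_pos"])
E
```

```text
[ 0.44736903 -0.13978378  0.1595719 ] [3.13995958e+00 1.31645574e-03 1.78741327e+00] [ 0.48995988  0.6553658  -0.45273646  2.09753096  0.57994704  0.5094826
 -0.18045254]
```

View pics/top1.png

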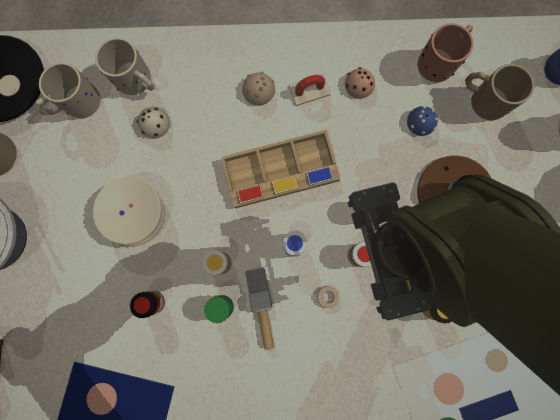

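The glaze jar is on the bat, the blue pocket is empty, and the gripper is over the red jar at (364,254). I'll pick that one now.

Emit:
send_rows --offset '[[0,0,0.02],[0,0,0.03],[0,0,0.03],[0,0,0.025],[0,0,0.015],[0,0,0.005],[0,0,0]]' --angular '[[0,0,0],[0,0,0],[0,0,0],[0,0,0],[0,0,0],[0,0,0],[0,0,0]]' --claw '[0.8,0.8,0.8,0.8,0.8,0.8,0.8]'

```text
time_s: 11.7
ee_pos: [0.4476, -0.1411, 0.0334]
eef_rot: [3.141, 0.001, 1.784]
ft_force: [-0.1, -0.1, 0.5]
opening: 0.0706
grip_force: 0.0
```

Emit:
send_rows --offset '[[0,0,0],[0,0,0],[0,0,0],[0,0,0],[0,0,0]]' --angular '[[0,0,0],[0,0,0],[0,0,0],[0,0,0],[0,0,0]]' --claw '[0,0,0,0,0]'

```text
time_s: 12.32
ee_pos: [0.4472, -0.1407, 0.0336]
eef_rot: [3.141, 0.001, 1.785]
ft_force: [0.8, 0.4, 5.1]
opening: 0.047
grip_force: 30.0
```

Emit:
send_rows --offset '[[0,0,-0.01],[0,0,-0.03],[0,0,-0.04],[0,0,-0.03],[0,0,-0.01],[0,0,0]]' --angular '[[0,0,0],[0,0,0],[0,0,0],[0,0,0],[0,0,0],[0,0,0]]' --claw '[0,0,0,0,0,0]'

```text
time_s: 13.08
ee_pos: [0.4468, -0.1408, 0.1534]
eef_rot: [3.141, 0.0, 1.784]
ft_force: [-0.0, -0.2, -0.8]
opening: 0.0471
grip_force: 30.0
```

Emit:
send_rows --offset '[[0.012,0.014,0],[0.028,0.034,0],[0.034,0.04,0],[0.034,0.04,0],[0.034,0.04,0],[0.028,0.034,0],[0.014,0.016,0],[0.006,0.008,0]]' --angular '[[0,0,0],[0,0,0],[0,0,0],[0,0,0],[0,0,0],[0,0,0],[0,0,0],[0,0,0]]' --claw '[0,0,0,0,0,0,0,0]'

```text
time_s: 14.08
ee_pos: [0.6271, 0.0965, 0.1517]
eef_rot: [-3.14, -0.001, 1.788]
ft_force: [-0.9, 0.1, -1.3]
opening: 0.0471
grip_force: 30.0
```

Emit:
send_rows --offset '[[0,0,0],[0,0,0],[0,0,0.02],[0,0,0.03],[0,0,0.02],[0,0,0]]' --angular '[[0,0,0],[0,0,0],[0,0,0],[0,0,0],[0,0,0],[0,0,0]]' --claw '[0,0,0,0,0,0]'

```text
time_s: 14.82
ee_pos: [0.6261, 0.0921, 0.0818]
eef_rot: [-3.138, 0.001, 1.784]
ft_force: [0.2, -1.2, -0.6]
opening: 0.0474
grip_force: 30.0
```

Emit:
send_rows --offset '[[0,0.001,0.02],[0,0,0.015],[0,0,0.005],[0,0,0],[0,0,0],[0,0,0],[0,0,0]]' --angular '[[0,0,0],[0,0,0],[0,0,0],[0,0,0],[0,0,0],[0,0,0],[0,0,0]]' --claw '[0,0,0,0,0,0.8,0.8]'

```text
time_s: 15.7
ee_pos: [0.6287, 0.0935, 0.0437]
eef_rot: [3.141, 0.0, 1.785]
ft_force: [-0.2, -0.3, -0.1]
opening: 0.0652
grip_force: 0.0
```

Emit:
send_rows --offset '[[0,0,0],[0,0,-0.01],[0,0,-0.03],[0,0,-0.04],[0,0,-0.04],[0,0,0]]' --angular '[[0,0,0],[0,0,0],[0,0,0],[0,0,0],[0,0,0],[0,0,0]]' --claw '[0.8,0.8,0.8,0.8,0.8,0.8]'

```text
time_s: 16.45
ee_pos: [0.6306, 0.0943, 0.1673]
eef_rot: [3.134, -0.0, 1.784]
ft_force: [0.4, 0.3, 0.3]
opening: 0.0704
grip_force: 0.0
```

Emit:
send_rows --offset '[[0.008,-0.015,0],[0.02,-0.037,0],[0.02,-0.038,0],[0.02,-0.037,0],[0.017,-0.032,0],[0.0085,-0.016,0],[0,0,0],[0,0,0]]' --angular '[[0,0,0],[0,0,0],[0,0,0],[0,0,0],[0,0,0],[0,0,0],[0,0,0],[0,0,0]]' --claw '[0.8,0.8,0.8,0.8,0.8,0.8,0.8,0.8]'

```text
time_s: 17.45
ee_pos: [0.4384, 0.1473, 0.1631]
eef_rot: [3.141, 0.0, 1.784]
ft_force: [0.8, -0.6, -0.0]
opening: 0.0704
grip_force: 0.0
```

```bash
python3 - <<'E'
from h import *
p=optics.capture("scene");save(p,"sc2.png");s=readout.state();print(s["ee_pos"],s["eef_rot"],s["joint_pos"])
E
```

```text
[0.43856915 0.14728003 0.1630435 ] [3.14085742e+00 9.85140777e-05 1.78345010e+00] [-0.15883691  0.63874386 -0.41691998  2.11145235  0.53579434  0.49322629
 -0.76948706]
```

View pics/sc2.png

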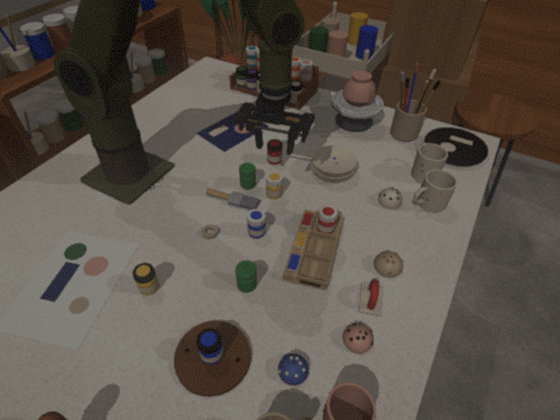

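The scene view shows the glaze jar standing on the bat at (210,345) and the red jar in the red pocket at (328,218). The gripper is over the yellow jar, so I'll go down with a slightly narrower opening because the green look-alike is close.

Emit:
send_rows --offset '[[0,0,0.02],[0,0,0.03],[0,0,0.03],[0,0,0.025],[0,0,0.016],[0,0,0.008],[0,0,0]]' --angular '[[0,0,0],[0,0,0],[0,0,0],[0,0,0],[0,0,0],[0,0,0],[0,0,0]]' --claw '[0.73,0.73,0.73,0.73,0.73,0.73,0.73]'

```text
time_s: 18.38
ee_pos: [0.4378, 0.1474, 0.0338]
eef_rot: [-3.141, 0.0, 1.784]
ft_force: [0.4, -0.1, 0.1]
opening: 0.0643
grip_force: 0.0
```

Emit:
send_rows --offset '[[0,0,0],[0,0,0],[0,0,0],[0,0,0],[0,0,0]]' --angular '[[0,0,0],[0,0,0],[0,0,0],[0,0,0],[0,0,0]]' --claw '[0,0,0,0,0]'

```text
time_s: 19.0
ee_pos: [0.438, 0.1477, 0.0347]
eef_rot: [3.14, -0.0, 1.785]
ft_force: [0.3, 0.3, 6.9]
opening: 0.0474
grip_force: 30.0
```

Emit:
send_rows --offset '[[0,0,-0.01],[0,0,-0.03],[0,0,-0.04],[0,0,-0.03],[0,0,-0.01],[0,0,0]]' --angular '[[0,0,0],[0,0,0],[0,0,0],[0,0,0],[0,0,0],[0,0,0]]' --claw '[0,0,0,0,0,0]'

```text
time_s: 19.75
ee_pos: [0.4374, 0.1473, 0.1543]
eef_rot: [3.141, 0.0, 1.784]
ft_force: [-0.4, 0.0, -2.2]
opening: 0.0471
grip_force: 30.0
```

Emit:
send_rows --offset '[[-0.012,0.012,0],[-0.024,0.025,0],[-0.031,0.033,0],[-0.031,0.033,0],[-0.031,0.033,0],[-0.022,0.023,0],[-0.011,0.011,0],[-0.005,0.005,0]]' --angular '[[0,0,0],[0,0,0],[0,0,0],[0,0,0],[0,0,0],[0,0,0],[0,0,0],[0,0,0]]' --claw '[0,0,0,0,0,0,0,0]'

```text
time_s: 20.75
ee_pos: [0.6434, 0.0207, 0.1519]
eef_rot: [-3.138, 0.001, 1.784]
ft_force: [-0.3, -0.7, -1.1]
opening: 0.0474
grip_force: 30.0
```

Emit:
send_rows --offset '[[0,0,0],[0,0,0],[0,0,0.02],[0,0,0.03],[0,0,0.02],[0,0,0],[0,0,0]]' --angular '[[0,0,0],[0,0,0],[0,0,0],[0,0,0],[0,0,0],[0,0,0],[0,0,0]]' --claw '[0,0,0,0,0,0,0]'

```text
time_s: 21.62
ee_pos: [0.6444, 0.0219, 0.0848]
eef_rot: [3.14, -0.0, 1.785]
ft_force: [0.5, -0.1, -1.2]
opening: 0.0471
grip_force: 30.0
```

Emit:
send_rows --offset '[[-0.001,0,0.02],[0,0,0.017],[0,0,0.006],[0,0,0],[0,0,0],[0,0,0],[0,0,0]]' --angular '[[0,0,0],[0,0,0],[0,0,0],[0,0,0],[0,0,0],[0,0,0],[0,0,0]]' --claw '[0,0,0,0,0,0.8,0.8]'

```text
time_s: 22.5
ee_pos: [0.6444, 0.0206, 0.0413]
eef_rot: [3.141, 0.0, 1.785]
ft_force: [-0.3, -0.7, -0.7]
opening: 0.065
grip_force: 0.0
```

Emit:
send_rows --offset '[[0,0,0],[0,0,-0.01],[0,0,-0.03],[0,0,-0.04],[0,0,-0.04],[0,0,0],[0,0,0]]' --angular '[[0,0,0],[0,0,0],[0,0,0],[0,0,0],[0,0,0],[0,0,0],[0,0,0]]' --claw '[0.8,0.8,0.8,0.8,0.8,0.8,0.8]'

```text
time_s: 23.38
ee_pos: [0.6437, 0.0203, 0.1611]
eef_rot: [-3.141, 0.0, 1.785]
ft_force: [-0.3, 0.4, -0.7]
opening: 0.0706
grip_force: 0.0
```

Emit:
send_rows --offset '[[0.002,-0.015,0],[0.002,-0.037,0],[0.002,-0.038,0],[0.002,-0.037,0],[0.001,-0.032,0],[0.001,-0.015,0],[0,0,0],[0,0,0]]' --angular '[[0,0,0],[0,0,0],[0,0,0],[0,0,0],[0,0,0],[0,0,0],[0,0,0],[0,0,0]]' --claw '[0.8,0.8,0.8,0.8,0.8,0.8,0.8,0.8]'

```text
time_s: 24.38
ee_pos: [0.4727, -0.0064, 0.1608]
eef_rot: [3.141, -0.0, 1.785]
ft_force: [0.6, 0.4, -0.2]
opening: 0.0708
grip_force: 0.0
```

Emit:
send_rows --offset '[[0,0,0.02],[0,0,0.03],[0,0,0.03],[0,0,0.025],[0,0,0.016],[0,0,0.005],[0,0,0]]' --angular '[[0,0,0],[0,0,0],[0,0,0],[0,0,0],[0,0,0],[0,0,0],[0,0,0]]' --claw '[0.8,0.8,0.8,0.8,0.8,0.8,0.8]'

```text
time_s: 25.25
ee_pos: [0.4725, -0.0064, 0.035]
eef_rot: [3.141, 0.0, 1.785]
ft_force: [0.2, 0.2, 0.6]
opening: 0.0704
grip_force: 0.0
```

Emit:
send_rows --offset '[[0,0,0],[0,0,0],[0,0,0],[0,0,0],[0,0,0]]' --angular '[[0,0,0],[0,0,0],[0,0,0],[0,0,0],[0,0,0]]' --claw '[0,0,0,0,0]'

```text
time_s: 25.88
ee_pos: [0.4723, -0.0067, 0.0356]
eef_rot: [3.141, 0.0, 1.785]
ft_force: [0.4, -0.6, 6.2]
opening: 0.0474
grip_force: 30.0
```

Emit:
send_rows --offset '[[0,0,-0.01],[0,0,-0.03],[0,0,-0.04],[0,0,-0.03],[0,0,-0.01],[0,0,0]]' --angular '[[0,0,0],[0,0,0],[0,0,0],[0,0,0],[0,0,0],[0,0,0]]' --claw '[0,0,0,0,0,0]'

```text
time_s: 26.62
ee_pos: [0.472, -0.0069, 0.1553]
eef_rot: [3.141, 0.0, 1.784]
ft_force: [-0.2, 0.5, -2.0]
opening: 0.0473
grip_force: 30.0
```

Emit:
send_rows --offset '[[-0.006,0.012,0],[-0.012,0.025,0],[-0.016,0.033,0],[-0.016,0.034,0],[-0.016,0.033,0],[-0.011,0.023,0],[-0.005,0.011,0],[-0.002,0.005,0]]' --angular '[[0,0,0],[0,0,0],[0,0,0],[0,0,0],[0,0,0],[0,0,0],[0,0,0],[0,0,0]]' --claw '[0,0,0,0,0,0,0,0]'

```text
time_s: 27.62
ee_pos: [0.6622, -0.0518, 0.1534]
eef_rot: [-3.14, -0.0, 1.784]
ft_force: [-0.1, 0.3, -1.0]
opening: 0.0471
grip_force: 30.0
```

Emit:
send_rows --offset '[[0,0,0],[0,0,0],[0,0,0.02],[0,0,0.03],[0,0,0.02],[0,0,0],[0,0,0]]' --angular '[[0,0,0],[0,0,0],[0,0,0],[0,0,0],[0,0,0],[0,0,0],[0,0,0]]' --claw '[0,0,0,0,0,0,0]'

```text
time_s: 28.5
ee_pos: [0.6624, -0.051, 0.0858]
eef_rot: [3.14, -0.0, 1.785]
ft_force: [0.1, -0.3, 0.1]
opening: 0.0474
grip_force: 30.0
```

Then retreat up and back toward −y, clear of everything, for the final check.

Emit:
send_rows --offset '[[0,0,0.02],[0,0,0.017],[0,0,0.006],[0,0,0],[0,0,0],[0,0,0],[0,0,0]]' --angular '[[0,0,0],[0,0,0],[0,0,0],[0,0,0],[0,0,0],[0,0,0],[0,0,0]]' --claw '[0,0,0,0,0,0.8,0.8]'

```text
time_s: 29.38
ee_pos: [0.6619, -0.0513, 0.0422]
eef_rot: [3.141, 0.0, 1.785]
ft_force: [0.3, -0.5, -0.2]
opening: 0.0652
grip_force: 0.0
```

Emit:
send_rows --offset '[[0,0,0],[0,0,-0.01],[0,0,-0.03],[0,0,-0.05],[0,0,-0.06],[0,0,-0.04],[0,0,0]]' --angular '[[0,0,0],[0,0,0],[0,0,0],[0,0,0],[0,0,0],[0,0,0],[0,0,0]]' --claw '[0.8,0.8,0.8,0.8,0.8,0.8,0.8]'

```text
time_s: 30.25
ee_pos: [0.6641, -0.0506, 0.2371]
eef_rot: [3.133, 0.001, 1.785]
ft_force: [-0.3, 0.7, -0.5]
opening: 0.0705
grip_force: 0.0
```

Emit:
send_rows --offset '[[0,-0.02,0],[0,-0.03,0],[0,-0.03,0],[0,-0.03,0],[0,-0.03,0],[0,-0.03,0],[0,-0.02,0],[0,0,0]]' --angular '[[0,0,0],[0,0,0],[0,0,0],[0,0,0],[0,0,0],[0,0,0],[0,0,0],[0,0,0]]' --claw '[0.8,0.8,0.8,0.8,0.8,0.8,0.8,0.8]'

```text
time_s: 31.25
ee_pos: [0.4743, -0.0923, 0.2317]
eef_rot: [-3.139, 0.0, 1.784]
ft_force: [0.4, 0.7, -1.0]
opening: 0.0704
grip_force: 0.0
```

```bash
python3 - <<'E'
from loc import *
p=optics.capture("top");q=optics.capture("scene");save(p,"top3.png");save(q,"sc3.png")
E
```

```text
(no output)
```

View pics/top3.png

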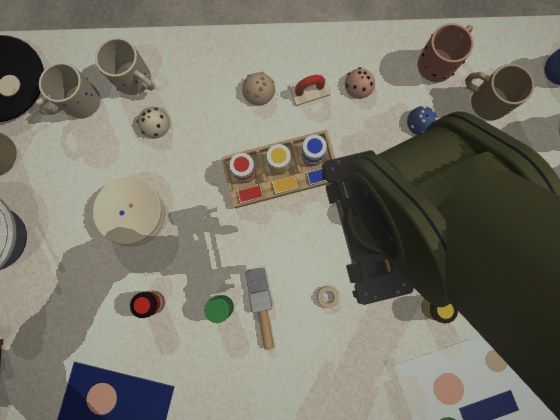

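View pics/sc3.png

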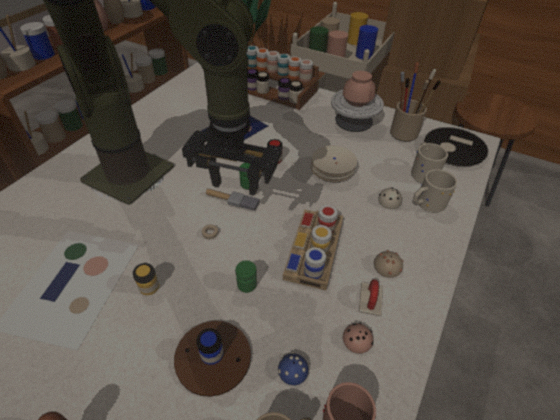

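The three white-lidded jars stand in their pockets at (242,166), (278,157) and (314,148) in the top view. In the scene view the glaze jar is on the bat at (210,345), and the other two black-lidded jars look unmoved.

```bash
python3 - <<'E'
from loc import *
p=optics.capture("top")
for n,px,c in [("r",(241,164),"r"),("y",(278,155),"y"),("b",(315,145),"b"),("gr",(143,305),"r")]:
    q,a,s=cen(p,px,c,10); print(n,ray(p,q,.074 if n!="gr" else .068)[:2].round(4))
print(workorder.close_job())
E
```

```text
r [0.6281 0.0936]
y [0.6437 0.0205]
b [ 0.6611 -0.0513]
gr [0.3615 0.2852]
the job is handed in; nothing more can be done
None
```

The job is handed in: by my last camera check, the blue, red and yellow white-lidded jars stand within about 1 mm of their pocket centres, the black-lidded blue jar is on the bat, and the other two black-lidded jars have not moved; the judged result was not shown.

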